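Uncap the tall spray can

ROBOT

A 6-joint arm with a two-finger parallel gripper is mounted at the origin on a cart in front of the work surface, level with it; the furniture and walls round the work are solid. World frame = base frame: x ahead of the robot, y to its left, z up, the work surface at z = 0. Lengths are in m, angles in rad, forces in N, time in s.
With the tool pointing down it reaches from about 0.35 to 0.975 m from the base axis. Payload 4.9 kg.
Tool frame: the origin (TCP) lies between the finger pads; the fingertips stand 25 mm ahead of it and the grasp point (between the pads) lies 6 mm ahead of it; z points along the fingers, y is the line along which they close (so a half turn about z gives the same grasp; the last joint's range is limited). The gripper opens to 85 mm and grips with 20 to 120 N. Pads are 22 mm wide; open, the fingers measure 114 mm over their backs; the gripper's body (76 mm by 85 mm) begins 54 mm behind the grasp point. The pads swing forward as they close: fully open they stand 13 mm farther back than shut.
Start: joints at [-0.119, 0.053, 1.613, -0, 1.476, -0.119], TCP at [0.625, 0, 0.256] pointing down, gripper open.
Joint ranges: [-3.01, 3.01], [-1.01, 2.22], [0.06, 2.58], [-1.02, 4.17], [0.09, 2.62], [-3.14, 3.14]. Speed limits (rad/s): [2.57, 2.57, 3.14, 3.14, 3.14, 3.14].

INTERFACE

Orientations are given as a unit quaternion [w, x, y, z].
In Python, from plant import manip gives the robot as it stands.
- The arm moves only by the shell command python3 -m inch 'ROWS'. ROWS is JSON, a list of rows, each a list of 3 entries, a list of its own where there are three numbers: the shift along the tool's x, y, z in m, then the turn, a rotation vector about the tool's x, y, z in rad, then the opening, from 0 (shut) to 1 (fully open). A call has 1 to 8 rows; each row shifts and turns the commanded pose from where the row before left it, along the tool's axes as they then stand; what a row does not reach is not made up. A row lasts 1/10 s, in which the tool goes at most 50 mm and 8.59 degrees, less where a joint would pass 70% of its speed; a pose out of reach is approached as far as the arm can. A call with a gripper value outside its range is refused whole. The fingers move at their own pace and stop on an object; the grip force is fixed at half the most. Time passes only in rows, so rows that do not move let the fingers close. It gives the time, the measured TCP pose, the force, the opening and the grip force at its end, in the units of the state.
- manip.state(): the state, without advancing time (a new reading comes with each control period).
- manip.grab_frame(name): name is "scene" or "side" or "wrist"; returns (picture, depth): 480x640x3 uint8, red, green, blue; 480x640 float32, m along the optical axis (not along the pixel's ray), 0 where there is no reading.
- manip.camera_params(name): a dict with "camera_matrix" (3x3 intrinsics, pixels), "k1" (the pictures are not rectified: a ray, as slopes to the right and down, at radius r is drawn at 1 + k1 r^2 times it, then the intrinsics apply), "rvec" (rotation vector, rad) and "tvec" (3), from world to camera coordinates, as OpenCV has them. Camera axes: x right, y down, z forward; pixel columns grow to the right and rows downward; lengths in m; the calibration is good to about 2 mm. A picture is of the moment at which its call begins: read the wrist's pose just before it. camera_params takes no time and is no camera call; for the wrist camera it gives the pose at the moment of the call.
- manip.job_done(): hands the job in; it is judged then, once.
Trained networks look in the newest picture that a camera, given by its name, has taken for a name from the list of things; names that differ only in an ending like _2 or _b are one class to them, and where a whole thing is asked for, a point or a joint stands for the part that bears it (a point fixed in the world has none). Each returns a list of dicts, best first, with "score" (0 to 1); they miss things now and then, are a little off and sometimes report something else, mostly with a low value. They report only what shows in the picture. A call takes as long as a camera call. They do not tell look-alikes from the thing itself.
- manip.look_for(camera, label): "point" ([x, y, z] in m, in world coordinates, good to about 4 mm: the middle of the surface that is visible of it).
The state is a dict: "time": time; "joint_pos": joint angles; "joint_vel": joint speeds; "joint_efforts": joint torques, N m; "tool_pos": TCP position; "tool_rot": TCP orientation; "contact_force": force on the tool from outside, world axes, zero at the start; "ft_torque": the same for the moment, N m; "gripper_width": opening from 0.0 (shut) to 1.0 (fully open); "grasp_force": force on a finger pad.
Only numpy, scipy, OpenCV 4.12 (cv2) and the standard library are available. Lean on these libraries where they do the work, as an engineer would, in place of code of your own. Each camera call takes 0.05 s, during which the arm holds its last target. There are 200 camera calls.

TASK

Lift the loose black cap straight off the taller of the two spray cans and set it down in the wide round recess of the wooden holder block, closed end up as it came off; lower it in, do not drop it. Leave both cans standing where they are, and do not touch the shorter can.

Things in the scene. Friction and masses are not known exactly. Their poses are not given: they have to be found in the camera images.
- tall_can: The taller spray can, loose, standing upright: bare metal and grey body 54 mm in diameter, flat shoulder 130 mm above its foot; above the shoulder a metal collar 39 mm in diameter and 8 mm high, then a small white nozzle 15 mm wide whose top is 158 mm above the foot, all hidden under the cap at the start. Mass about 0.45 kg. Origin: centre of its underside, z up.
- cap: The loose black plastic cap of the taller can: round, 48 mm in outer diameter, 50 mm tall, closed flat top, open below, walls 2.5 mm, about 30 g. It sits over the nozzle with its rim on the can's shoulder, with 2 mm of play around the collar and nothing holding it; it must rise 30 mm to clear the nozzle. Origin: centre of its open lower rim, z up to the closed end (its top is at z = 50 mm). Grip it by its sides in the upper half, in any direction.
- short_can: The shorter spray can, loose, same width and look, with a cap of the same kind pressed tight on it; 120 mm tall in all (the taller can with its cap measures 180 mm). Not to be touched. Origin: centre of its underside, z up.
- holder: Dark hardwood holder block, fixed to the bench, 120 mm (its x) by 86 mm (its y) by 26 mm high, with a wide round recess and, near its other end, two flat brass screw heads 10 mm wide. Origin: centre of its underside, z up.
- recess (a point): Centre of the floor of the holder's wide recess: 67 mm in diameter, 12 mm deep, open above, its floor lined with thin cork; the floor is 14 mm above the bench, its edge 26 mm. It lies 18 mm from the block's centre along the block's -x. z up.
Mind the look-alikes: they are no part of the job. Of the things that look like the cap, the larger one is meant. Leave any pink look-alike of the holder alone.

How it is judged:
On the way:
1. the cap is lifted clear above the nozzle of the tall can, which stays standing (z of cap in the frame of tall_can above 0.16 m and angle between tall_can's own z axis and vertical below 0.1 rad), for 0.1 s.
At the end, for the whole second after the job is handed in: The cap rests, let go and still, flat on the floor of the wide recess (rim within 5 mm of the floor and 15 mm of the centre), closed end up within 10 degrees; both cans stand upright, the tall one within 30 mm and the short one within 15 mm of where it stood (horizontal distance between cap and recess below 0.015 m and z of cap in the frame of recess below 0.005 m and angle between cap's own z axis and vertical below 0.175 rad and linear speed of cap below 0.02 m/s and angle between each of tall_can, short_can's own z axis and vertical below 0.1 rad and distance of tall_can from where it was at the start of the episode below 0.03 m and distance of short_can from where it was at the start of the episode below 0.015 m); the robot touches nothing.
It fails at once if the cap is let go more than 40 mm above the recess floor (horizontal distance between cap and recess below 0.06 m and z of cap in the frame of recess above 0.04 m and contact force between the fingers and cap below 0.01 N).
It fails at once if the tall can is toppled (angle between tall_can's own z axis and vertical above 0.5 rad).
It fails at once if the short can is touched (contact force between any of the fingers, the arm and short_can above 0.5 N).
It also fails if it takes over 35 s, if anything falls off the work surface, if the arm or the gripper's body presses on something with over 40 N, if the wrist force passes 120 N, or if a joint passes its speed limit or range.

## Working session

There is one attempt and no reset: what is moved stays moved. The work goes in short steps, Python scripts to look and compute and a shell command to move; the robot and the scene stay as the last step left them, time stands still between calls to the robot, and variables do not carry over. Pictures are saved under pics/ and viewed, at most 10 in all, crops included, and the job is handed in when it is done.

```bash
mkdir -p pics
cat > h.py <<'E'
import numpy as np, cv2
from plant import manip
def cloud(name):
    p=manip.camera_params(name); im,d=manip.grab_frame(name)
    K=np.array(p["camera_matrix"]);R=cv2.Rodrigues(np.array(p["rvec"],float))[0];t=np.array(p["tvec"],float).ravel()
    v,u=np.mgrid[0:480,0:640]
    x=(u-K[0,2])/K[0,0];y=(v-K[1,2])/K[1,1];a,b=x.copy(),y.copy()
    for _ in range(8):
        s=1+p["k1"]*(a*a+b*b);a=x/s;b=y/s
    P=np.stack([a*d,b*d,d],-1)
    W=(P-t)@R
    W[d==0]=np.nan
    return im,W
def save(n,im): cv2.imwrite("pics/"+n,im[:,:,::-1])
E
python3 - <<'E'
from h import *
for c in("scene","side"):
    im,W=cloud(c);save(c+"1.png",im);np.save(c+".npy",W)
    for l in("tall_can","cap","short_can","holder"):
        print(c,l,[(np.round(r["point"],3).tolist(),round(r["score"],2)) for r in manip.look_for(c,l)])
print(manip.state())
E
```

```text
scene tall_can [([0.507, 0.28, 0.072], 0.71)]
scene cap [([0.544, 0.361, 0.023], 0.79), ([0.516, 0.273, 0.16], 0.57)]
scene short_can []
scene holder [([0.459, -0.353, 0.03], 0.94), ([0.484, 0.08, 0.019], 0.92)]
side tall_can [([0.517, 0.292, 0.075], 0.67)]
side cap [([0.552, 0.367, 0.03], 0.95), ([0.526, 0.282, 0.169], 0.67)]
side short_can [([0.478, -0.206, 0.067], 0.94)]
side holder [([0.488, 0.076, 0.024], 0.77), ([0.518, 0.288, 0.072], 0.65), ([0.421, -0.369, 0.022], 0.64)]
{'time': 0.5, 'joint_pos': array([-1.18992395e-01,  5.27204255e-02,  1.61292369e+00, -4.78118097e-06,
        1.47600936e+00, -1.19019550e-01]), 'joint_vel': array([-0.00059099,  0.00082715, -0.00114775, -0.00236451, -0.00116417,
       -0.00117902]), 'joint_efforts': array([ 1.66286550e-04, -3.93205512e+01, -3.70031905e+01, -2.47303831e-05,
        1.34186728e-03, -6.00237342e-06]), 'tool_pos': array([6.24969674e-01, 7.57501601e-06, 2.56276728e-01]), 'tool_rot': array([-2.24347636e-05,  7.07097020e-01,  7.07116542e-01, -2.06702488e-05]), 'contact_force': array([ 0.99322384, -0.59942797,  0.34500981]), 'ft_torque': array([0.01775098, 0.03112837, 0.00216607]), 'grasp_force': 0.0, 'gripper_width': 0.9929621910693675}
```

View pics/scene1.png

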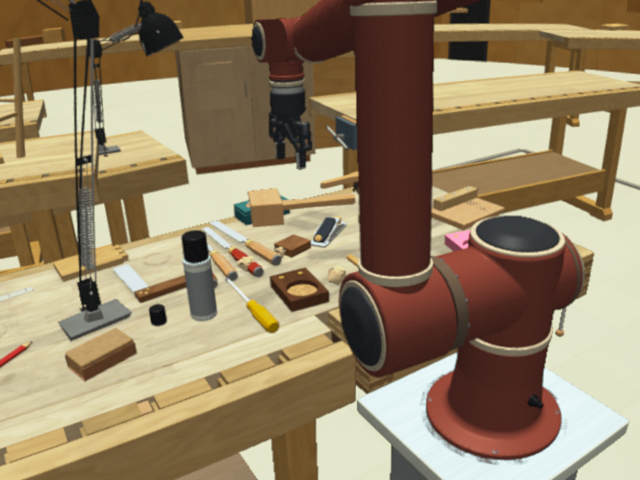

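View pics/side1.png

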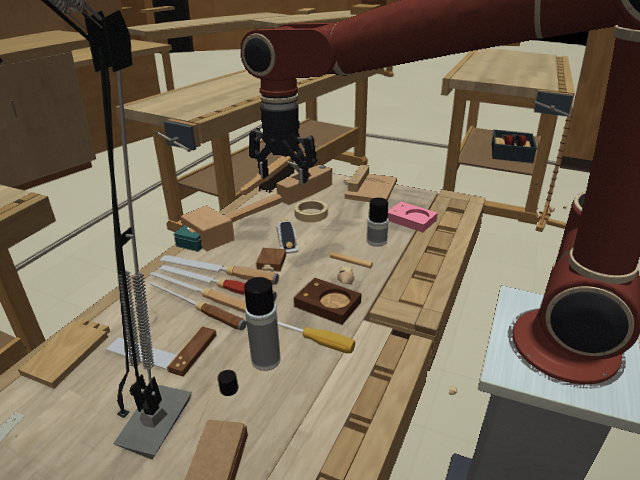

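The scene view shows the tall can at (200,290) with its cap at (195,247), the small decoy cap at (157,315), and the dark holder at (300,288) with its recess at (303,290). In the side view the tall can is at (262,325), the recess at (340,300), the short can at (377,222), and the pink holder decoy at (413,215). Next I'll measure the cap and the recess.

Run:
```python
from h import *
from scipy.optimize import least_squares
for c in("scene","side"):
    W=np.load(c+".npy").reshape(-1,3); im=cv2.imread(f"pics/{c}1.png").reshape(-1,3).astype(int)
    n=np.hypot(W[:,0]-.525,W[:,1]-.285)<.05
    top=W[n&(W[:,2]>.174)&(W[:,2]<.19)]
    print(c,"top bbox mid",(top[:,:2].min(0)+top[:,:2].max(0))/2,np.ptp(top[:,:2],0),np.median(top[:,2]),len(top))
    for lo,hi,r in((.14,.172,.024),(.03,.12,.027)):
        q=W[n&(W[:,2]>lo)&(W[:,2]<hi)]
        s=least_squares(lambda p:np.hypot(*(q[:,:2]-p).T)-r,[.525,.285],loss='soft_l1',f_scale=.002);print(c,lo,s.x,len(q),np.abs(s.fun).mean())
    n=np.hypot(W[:,0]-.486,W[:,1]-.078)<.09
    b=n&(W[:,2]>.02)&(W[:,2]<.034)&(im[:,2]<120)
    (cx,cy),wh,a=cv2.minAreaRect(W[b][:,:2].astype(np.float32)*1000); print("block",cx,cy,wh,a,np.median(W[b][:,2]))
    k=n&(W[:,2]>.008)&(W[:,2]<.02)&(im[:,2]>140)&(np.hypot(W[:,0]-.486,W[:,1]-.078)<.05)
    q=W[k]; (x,y),r=cv2.minEnclosingCircle(q[:,:2].astype(np.float32)*1000);print("cork",x,y,r,np.median(q,0),len(q))
```

```text
scene top bbox mid [0.52989101 0.27015221] [0.04771555 0.0483001 ] 0.17928179179189324 253
scene 0.14 [0.53244662 0.26930021] 394 0.0011888264410295116
scene 0.03 [0.53171752 0.26998025] 1121 0.0012430691338000145
block 490.5976257324219 69.42826843261719 (87.38497924804688, 123.66061401367188) 83.61096954345703 0.025153002108245517
cork 484.1296691894531 65.28413391113281 31.17259979248047 [0.4826408  0.06533372 0.0141306 ] 255
side top bbox mid [0.53049381 0.27159892] [0.04677324 0.04718073] 0.1794048930534361 421
side 0.14 [0.53163319 0.27006523] 423 0.0007301663277171638
side 0.03 [0.53161081 0.2706051 ] 1157 0.0007425925678183438
block 491.3427734375 54.792572021484375 (121.0062484741211, 121.27579498291016) 83.75443267822266 0.025329511415415243
cork 476.865234375 67.21722412109375 31.34123420715332 [0.47775024 0.06619497 0.01410031] 319
```

```bash
python3 -m inch '[[[0.018,-0.035,-0.015],[0,0,0],1],[[0.018,-0.035,-0.015],[0,0,0],1],[[0.018,-0.035,-0.014],[0,0,0],1],[[0.016,-0.035,0],[0,0,0],1],[[0,0,0],[0,0,0],1],[[0,0,0],[0,0,0],1]]'
python3 - <<'E'
from h import *
im,W=cloud("wrist");save("w1.png",im);np.save("w1.npy",W)
print(manip.state()["tool_pos"])
for c in("scene","side"):
    V=np.load(c+".npy").reshape(-1,3)
    q=V[(V[:,2]>.2)&(V[:,2]<.5)&(np.hypot(V[:,0]-.53,V[:,1]-.27)<.3)&(V[:,1]>.1)];print(c,len(q),np.round(q.min(0),2) if len(q) else 0,np.round(q.max(0),2) if len(q) else 0)
q=W.reshape(-1,3);I=im.reshape(-1,3).astype(int)
n=np.hypot(q[:,0]-.486,q[:,1]-.07)<.1
b=n&(q[:,2]>.021)&(q[:,2]<.031)
print("block",cv2.minAreaRect(q[b][:,:2].astype(np.float32)*1000),b.sum())
k=n&(q[:,2]>.008)&(q[:,2]<.019)&(I[:,0]>140)&(np.hypot(q[:,0]-.476,q[:,1]-.07)<.036)
print("cork",cv2.minEnclosingCircle(q[k][:,:2].astype(np.float32)*1000),np.median(q[k],0),k.sum())
E
```

```text
time: 1.1
tool_pos: [0.4848, 0.0702, 0.3007]
tool_rot: [0.001, 0.707, 0.707, 0.0]
contact_force: [0.1, -0.2, -0.0]
gripper_width: 0.998
grasp_force: 0.0
[0.48526263 0.06989907 0.30047209]
scene 1811 [0.61 0.38 0.2 ] [0.66 0.47 0.5 ]
side 3030 [0.61 0.38 0.2 ] [0.65 0.47 0.5 ]
block ((489.7425842285156, 40.451881408691406), (140.2258758544922, 120.64110565185547), 83.33563232421875) 7371
cork ((475.0532531738281, 69.22113037109375), 32.05664825439453) [0.47529235 0.07017084 0.01494735] 2835
```

View pics/w1.png

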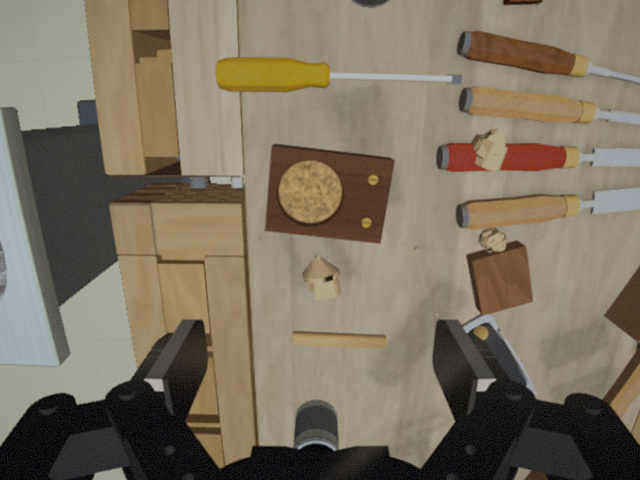

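The wrist view shows the whole recess at (310,192); it comes out at (0.475, 0.070), floor at about 14 mm, which agrees with the block's geometry. The lamp stays 0.13 m clear of the planned path. I'm moving above the tall can.

```bash
python3 -m inch '[[[0.04,0.009,0],[0,0,0],1],[[0.04,0.009,0],[0,0,0],1],[[0.04,0.009,0],[0,0,0],1],[[0.04,0.009,0],[0,0,0],1],[[0.04,0.01,0],[0,0,0],1],[[0,0,0],[0,0,0],1],[[0,0,0],[0,0,0],1]]'
python3 - <<'E'
from h import *
im,W=cloud("wrist");save("w2.png",im)
print(manip.state()["tool_pos"])
q=W.reshape(-1,3)
k=(np.hypot(q[:,0]-.531,q[:,1]-.27)<.04)&(abs(q[:,2]-.18)<.006)
print("cap",cv2.minEnclosingCircle(q[k][:,:2].astype(np.float32)*1000),np.median(q[k],0),k.sum())
E
```

```text
time: 1.85
tool_pos: [0.5318, 0.2703, 0.2991]
tool_rot: [-0.0, 0.707, 0.707, -0.001]
contact_force: [0.6, -0.1, -0.1]
gripper_width: 0.999
grasp_force: 0.0
[0.53168376 0.26955621 0.29945338]
cap ((531.9402465820312, 269.568359375), 24.02267837524414) [0.53167167 0.27143149 0.18026087] 4267
```

View pics/w2.png

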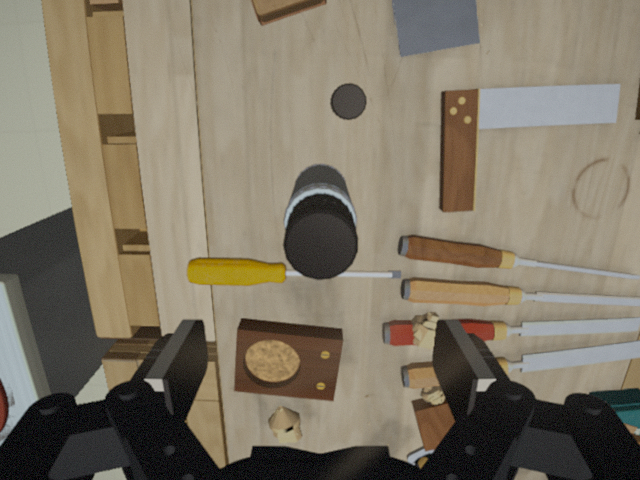

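The cap top is at (320,237), i.e. (0.532, 0.270, 0.180) with 24 mm radius, centred under the tool. Next I descend and close.

```bash
python3 -m inch '[[[0,0,0.035],[0,0,0],1],[[0,0,0.035],[0,0,0],1],[[0,0,0.03],[0,0,0],1],[[0,0,0.015],[0,0,0],1],[[0,0,0.01],[0,0,0],1],[[0,0,0],[0,0,0],1],[[0,0,0],[0,0,0],1]]'
```

```text
time: 2.6
tool_pos: [0.5319, 0.27, 0.177]
tool_rot: [0.001, 0.707, 0.707, 0.001]
contact_force: [-0.4, -0.1, 0.3]
gripper_width: 0.998
grasp_force: 0.0
```

```bash
python3 -m inch '[[[0,0,0],[0,0,0],0.7],[[0,0,0],[0,0,0],0.6],[[0,0,0],[0,0,0],0.5],[[0,0,0],[0,0,0],0.4],[[0,0,0],[0,0,0],0.4],[[0,0,0],[0,0,0],0.4],[[0,0,0],[0,0,0],0.4]]'
```

```text
time: 3.3
tool_pos: [0.5319, 0.2704, 0.177]
tool_rot: [0.001, 0.707, 0.707, 0.001]
contact_force: [-0.2, -0.2, 5.9]
gripper_width: 0.547
grasp_force: 62.0
```

```bash
python3 -m inch '[[[0,0,-0.005],[0,0,0],0.4],[[0,0,-0.01],[0,0,0],0.4],[[0,0,-0.015],[0,0,0],0.4],[[0,0,-0.02],[0,0,0],0.4],[[0,0,-0.02],[0,0,0],0.4],[[0,0,-0.01],[0,0,0],0.4],[[0,0,0],[0,0,0],0.4],[[0,0,0],[0,0,0],0.4]]'
python3 - <<'E'
from h import *
im,W=cloud("side");save("s2.png",im[150:480,100:500])
q=W.reshape(-1,3);I=im.reshape(-1,3).astype(int)
n=np.hypot(q[:,0]-.532,q[:,1]-.27)<.04
z=q[n][:,2];print(np.histogram(z,np.arange(.1,.3,.01)))
E
```

```text
time: 4.1
tool_pos: [0.5308, 0.2699, 0.255]
tool_rot: [-0.0, 0.707, 0.707, -0.0]
contact_force: [1.6, 0.0, -0.9]
gripper_width: 0.547
grasp_force: 61.6
(array([130, 146, 213, 357,  20,  63,   0,   0,   0,   0,  30, 149, 139,
       163, 222, 496, 145, 106, 168]), array([0.1 , 0.11, 0.12, 0.13, 0.14, 0.15, 0.16, 0.17, 0.18, 0.19, 0.2 ,
       0.21, 0.22, 0.23, 0.24, 0.25, 0.26, 0.27, 0.28, 0.29]))
```

View pics/s2.png

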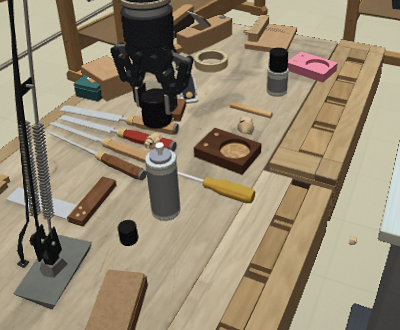

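The cap (crop 155,108) is gripped with its rim at about 0.208, above the bared nozzle (crop 160,150), and the can is upright. Next I carry it across.

```bash
python3 -m inch '[[[-0.025,-0.007,0],[0,0,0],0.4],[[-0.04,-0.011,0],[0,0,0],0.4],[[-0.04,-0.011,0],[0,0,0],0.4],[[-0.04,-0.011,0],[0,0,0],0.4],[[-0.035,-0.011,0],[0,0,0],0.4],[[-0.02,-0.006,0],[0,0,0],0.4],[[0,0,0],[0,0,0],0.4],[[0,0,0],[0,0,0],0.4]]'
```

```text
time: 4.95
tool_pos: [0.4736, 0.07, 0.2543]
tool_rot: [-0.001, 0.707, 0.707, -0.0]
contact_force: [0.2, -0.6, 0.8]
gripper_width: 0.55
grasp_force: 61.6
```

```bash
python3 -m inch '[[[0,0,0.04],[0,0,0],0.4],[[0,0,0.04],[0,0,0],0.4],[[0,0,0.04],[0,0,0],0.4],[[0,0,0.03],[0,0,0],0.4],[[0,0,0.015],[0,0,0],0.4],[[0,0,0],[0,0,0],0.4],[[0,0,0],[0,0,0],0.4]]'
python3 - <<'E'
from h import *
im,W=cloud("side");save("s3.png",cv2.resize(im[200:360,230:430],None,fx=3,fy=3))
E
```

```text
time: 5.65
tool_pos: [0.4742, 0.0708, 0.0903]
tool_rot: [-0.0, 0.707, 0.708, -0.0]
contact_force: [0.7, -0.3, -0.3]
gripper_width: 0.546
grasp_force: 61.6
```

View pics/s3.png

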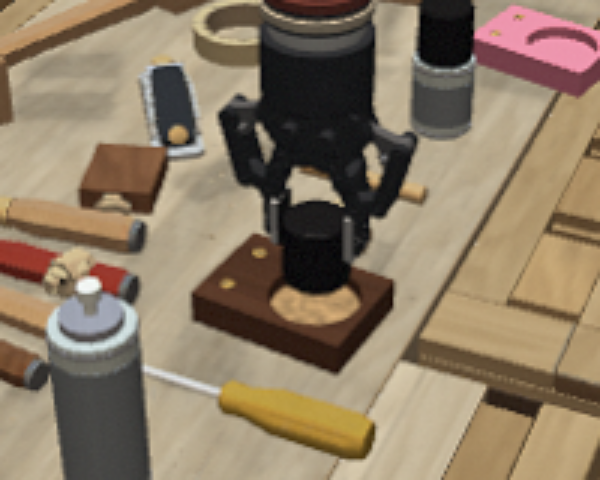

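The cap (crop 315,250) hangs over the cork recess (315,303), about 30 mm above the floor. I lower it until it touches.

```bash
python3 -m inch '[[[0,0,0.01],[0,0,0],0.4],[[0,0,0.01],[0,0,0],0.4],[[0,0,0.006],[0,0,0],0.4],[[0,0,0.002],[0,0,0],0.4],[[0,0,0],[0,0,0],0.4],[[0,0,0],[0,0,0],0.4]]'
```

```text
time: 6.3
tool_pos: [0.4742, 0.0699, 0.0625]
tool_rot: [0.0, 0.707, 0.707, 0.0]
contact_force: [-0.6, 0.4, -0.3]
gripper_width: 0.547
grasp_force: 61.6
```

```bash
python3 -m inch '[[[0,0,0.001],[0,0,0],0.4],[[0,0,0],[0,0,0],0.4],[[0,0,0],[0,0,0],0.4]]'; python3 -m inch '[[[0,0,0.001],[0,0,0],0.4],[[0,0,0],[0,0,0],0.4],[[0,0,0],[0,0,0],0.4]]'
```

```text
time: 6.6
tool_pos: [0.4741, 0.07, 0.0614]
tool_rot: [0.0, 0.707, 0.707, 0.0]
contact_force: [0.5, -0.7, -1.1]
gripper_width: 0.549
grasp_force: 61.6
time: 6.9
tool_pos: [0.4742, 0.07, 0.0611]
tool_rot: [0.0, 0.707, 0.707, -0.0]
contact_force: [-3.3, -0.6, 5.9]
gripper_width: 0.55
grasp_force: 62.1
```

It touched down (5.9 N) at the expected height. Next I open and withdraw.

```bash
python3 -m inch '[[[0,0,0],[0,0,0],0.65],[[0,0,0],[0,0,0],0.8],[[0,0,0],[0,0,0],1],[[0,0,0],[0,0,0],1],[[0,0,0],[0,0,0],1],[[0,0,0],[0,0,0],1]]'; python3 -m inch '[[[0,0,-0.015],[0,0,0],1],[[0,0,-0.025],[0,0,0],1],[[0,0,-0.04],[0,0,0],1],[[0,0,-0.04],[0,0,0],1],[[0,0,-0.04],[0,0,0],1],[[0,0,-0.04],[0,0,0],1],[[0,0,0],[0,0,0],1],[[0,0,0],[0,0,0],1]]'
python3 - <<'E'
from h import *
im,W=cloud("wrist");save("w3.png",im)
q=W.reshape(-1,3)
k=(np.hypot(q[:,0]-.475,q[:,1]-.07)<.05)&(abs(q[:,2]-.064)<.008)
print("cap",cv2.minEnclosingCircle(q[k][:,:2].astype(np.float32)*1000),np.median(q[k],0),np.percentile(q[k][:,2],[5,95]))
E
```

```text
time: 7.5
tool_pos: [0.4739, 0.07, 0.0602]
tool_rot: [-0.0, 0.707, 0.707, -0.0]
contact_force: [0.4, 0.9, -0.1]
gripper_width: 0.998
grasp_force: 0.0
time: 8.3
tool_pos: [0.4746, 0.07, 0.2616]
tool_rot: [0.001, 0.707, 0.707, 0.001]
contact_force: [-0.3, 0.2, -1.3]
gripper_width: 1.003
grasp_force: 0.0
cap ((474.11956787109375, 69.4698257446289), 23.89710235595703) [0.47442386 0.07090012 0.06426927] [0.06214967 0.06552907]
```

View pics/w3.png

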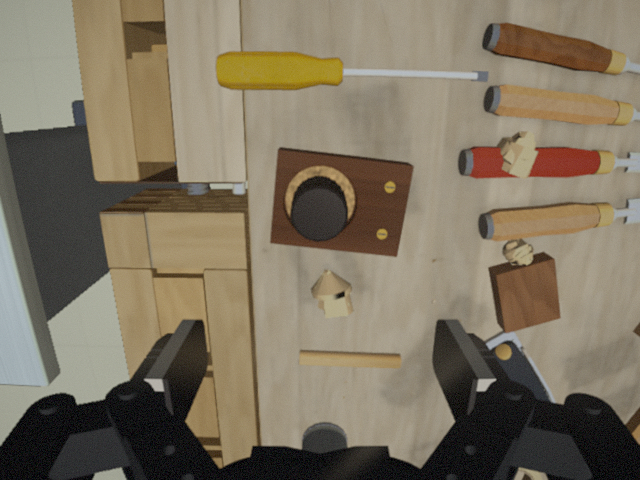

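The cap (320,208) rests flat in the recess with its top at 0.064, 1 mm from the centre, and the gripper is clear.

```bash
python3 -c "
from plant import manip
print(manip.job_done())"
```

```text
the job is handed in; nothing more can be done
None
```

The cap is off the tall can and lies flat, closed end up, in the wide recess about 1 mm from its centre; the short can was not touched, and I handed the job in at about 8.3 s (no verdict was returned).

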